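# Fetch the small cup from behind the tall pots for banding, and put the pots back

### The job

The small open clay cup stands hemmed in by the three tall pots on the plywood ware tray: move all three tall pots onto the dark-ended wooden board at the side, then, while they stand there, fetch the cup and set it in the centre of the round metal banding wheel. After that put each of the three tall pots back upright exactly where it stood at the start, on its own cork coaster. The ware is fragile: keep it upright, set it down gently without dropping it, and leave the little tin and the flat test tile on the tray where they are.

Things in the scene. Friction and masses are not known exactly. Their poses are not given: they have to be found in the camera images.
- bottle_c (a point): tall round bottle (unglazed brown clay, one solid piece), 124 mm high, mass about 0.25 kg: body 62 mm in diameter up to 55 mm, foot 52 mm in diameter, sloping shoulder, then a straight round neck 29 mm in diameter from 84 mm up to the top at 124 mm (dark round mouth); take it by the neck. The point is its centre, 62 mm above its underside; z along its axis, up. Starts on one of the coasters.
- jar_c (a point): tall round lidded jar (unglazed brown clay, one solid piece, the lid does not come off), 118 mm high, mass about 0.28 kg: body 60 mm in diameter, lid 65 mm in diameter from 72 to 80 mm, and on it a straight round knob 26 mm in diameter from 80 mm up to the top at 118 mm; take it by the knob. The point is its centre, 59 mm above its underside; z along its axis, up. Starts on one of the coasters.
- square_c (a point): tall square bottle (unglazed brown clay, one solid piece), 120 mm high, mass about 0.3 kg: body 52 x 52 mm up to 82 mm, then a straight square neck 28 x 28 mm from 80 mm up to the top at 120 mm (dark square mouth), its faces parallel to the body's; take it by two opposite faces of the neck. The point is its centre, 60 mm above its underside; x and y are square to its faces, z up. Starts on one of the coasters.
- cup_c (a point): small open round cup of the same clay, 52 mm in outer diameter at the rim, 50 mm at the foot, 42 mm high, wall 4 mm, mass about 0.09 kg; take it across the outside. The point is its centre, 21 mm above its underside; z up. At the start it stands on the bare tray in the pocket between the three tall pots, about 66 mm from each one's axis, too close for a gripper until they are gone.
- tray_top (a point): plywood ware tray, fixed, 230 x 250 x 12 mm, flat. The point lies on its top face, 12 mm above the table; x away from the robot (front edge at x = -95 mm, back edge at +135 mm), y across it (edges at +-125 mm), z up. Three flush cork coasters, 72 mm in diameter, are centred at x,y = (-46, 0), (20, 66) and (20, -66) mm; the tall pots start on them to within 5 mm, in any order. The cup starts near (20, 0) mm.
- board_top (a point): wooden board with dark bands near its two ends, fixed, 300 x 160 x 12 mm, flat and empty: the side area for the tall pots. The point is the centre of its top face, 12 mm above the table; x along its 300 mm length, y along its 160 mm width, z up. It lies to the left or to the right of the tray, with the wheel on the other side.
- wheel_top (a point): banding wheel of bare metal, fixed (it does not turn), a round flat head 160 mm in diameter with thin concentric rings, its top 52 mm above the table. The point is the centre of the top face; z up.
- tin_c (a point): bystander: small round brass tin with a steel lid, 44 mm in diameter, 26 mm high, on the other back corner of the tray. The point is its centre.
- tile_c (a point): bystander: flat square clay test tile, 40 x 40 x 9 mm, lying on a back corner of the tray. The point is its centre.
Mind the look-alikes: they are no part of the job. What is shaped like the part that bears jar_c but blue or orange is not meant.

How it is judged (in metres and radians):
On the way, in this order (a step that is already met when the one before it is completed fails the run):
1. all three tall pots stand upright on the side board, and the cup is still where it was (x of bottle_c in the frame of board_top between -0.14 and 0.14 m and y of bottle_c in the frame of board_top between -0.07 and 0.07 m and z of bottle_c in the frame of board_top between 0.054 and 0.07 m and angle between each of bottle_c, jar_c, square_c's own z axis and vertical below 0.15 rad and linear speed of each of bottle, jar, square below 0.03 m/s and x of jar_c in the frame of board_top between -0.14 and 0.14 m and y of jar_c in the frame of board_top between -0.07 and 0.07 m and z of jar_c in the frame of board_top between 0.051 and 0.067 m and x of square_c in the frame of board_top between -0.14 and 0.14 m and y of square_c in the frame of board_top between -0.07 and 0.07 m and z of square_c in the frame of board_top between 0.052 and 0.068 m and distance of cup_c from where it was at the start of the episode below 0.03 m), for 0.2 s.
2. the cup stands at the centre of the banding wheel while the three tall pots are still on the side board (horizontal distance between cup_c and wheel_top below 0.015 m and z of cup_c in the frame of wheel_top between 0.013 and 0.029 m and angle between each of cup_c, bottle_c, jar_c, square_c's own z axis and vertical below 0.15 rad and linear speed of each of cup, bottle, jar, square below 0.03 m/s and x of bottle_c in the frame of board_top between -0.14 and 0.14 m and y of bottle_c in the frame of board_top between -0.07 and 0.07 m and z of bottle_c in the frame of board_top between 0.054 and 0.07 m and x of jar_c in the frame of board_top between -0.14 and 0.14 m and y of jar_c in the frame of board_top between -0.07 and 0.07 m and z of jar_c in the frame of board_top between 0.051 and 0.067 m and x of square_c in the frame of board_top between -0.14 and 0.14 m and y of square_c in the frame of board_top between -0.07 and 0.07 m and z of square_c in the frame of board_top between 0.052 and 0.068 m), for 0.2 s.
At the end, for the whole second after the job is handed in: The cup stands upright on the banding wheel, its axis within 15 mm of the wheel's centre, and each of the three tall pots stands upright within 15 mm of the place where it stood at the start; all are released and at rest (horizontal distance between cup_c and wheel_top below 0.015 m and z of cup_c in the frame of wheel_top between 0.013 and 0.029 m and angle between cup_c's own z axis and vertical below 0.15 rad and linear speed of each of cup, bottle, jar, square below 0.03 m/s and distance of each of bottle_c, jar_c, square_c from where it was at the start of the episode below 0.015 m and angle between each of bottle_c, jar_c, square_c's own z axis and vertical below 0.1 rad); the robot touches nothing.
It fails at once if a tall pot or the cup is tipped by more than about 35 degrees (angle between any of bottle_c, jar_c, square_c, cup_c's own z axis and vertical above 0.6 rad).
It fails at once if a tall pot or the cup is dropped or flung: faster than 0.45 m/s with no finger touching it (a fall of about 10 mm) ((linear speed of bottle above 0.45 m/s and contact force between bottle and the fingers below 0.05 N) or (linear speed of jar above 0.45 m/s and contact force between jar and the fingers below 0.05 N) or (linear speed of square above 0.45 m/s and contact force between square and the fingers below 0.05 N) or (linear speed of cup above 0.45 m/s and contact force between cup and the fingers below 0.05 N)).
It fails at once if the tin or the test tile is shifted by more than 20 mm (distance of any of tin_c, tile_c from where it was at the start of the episode above 0.02 m).
It also fails if it takes over 138 s, if anything falls off the work surface, if the arm or the gripper's body presses on something with over 40 N, if the wrist force passes 120 N, or if a joint passes its speed limit or range.

### The arm

A 6-joint arm with a two-finger parallel gripper is mounted at the origin on the work surface. World frame = base frame: x ahead of the robot, y to its left, z up, the work surface at z = 0. Lengths are in mm, angles in rad, forces in N, time in s.
With the tool pointing down it reaches from about 275 to 725 mm from the base axis. Payload 15.9 kg.
Tool frame: the origin (TCP) lies on the centre line of the jaws, within the pads' length; the fingertips stand 19 mm ahead of it and the grasp point (between the pads) is the TCP; z points along the fingers, y is the line along which they close (so a half turn about z gives the same grasp; the last joint's range is limited). The gripper opens to 85 mm and grips with 20 to 120 N. Pads are 22 mm wide; open, the fingers measure 114 mm over their backs; the gripper's body (76 mm by 85 mm) begins 54 mm behind the grasp point. The pads swing forward as they close: fully open they stand 13 mm farther back than shut.
Start: joints at [1.306, 0.213, -0.034, 1.323, 0, 1.571], TCP at [130.853, 482.559, 250.306] pointing down, gripper open.
Joint ranges: [-2.98, 2.98], [-0.74, 1.72], [-1.14, 1.35], [-2.1, 2.04], [-1.57, 1.44], [-3.14, 3.14]. Speed limits (rad/s): [1.89, 1.89, 2.39, 2.57, 3.14, 3.14].

### API

Orientations are given as a rotation vector (axis times angle).
In Python, from workcell import bot gives the robot as it stands. The module is installed in compiled form; this text tells all that it offers.
- The arm moves only by the tool play_rows, never from a script. Its argument "moves" is a list that holds one entry, the list of rows, each a list of 7 numbers: the shift along the world's x, y, z in mm, then the turn, a rotation vector about the world's x, y, z in degrees, then the closure in counts, from 0 (fully open) to 255 (shut). A call has 1 to 10 rows; each row is the pose to reach, as a shift and turn from the pose commanded when the call began; what a row does not reach only later rows make up. A row lasts 1/8 s, in which the tool goes at most 62.5 mm and 10.7 degrees, less where a joint would pass 70% of its speed; a pose out of reach is approached as far as the arm can. A call with a gripper value outside its range is refused whole. The fingers move at their own pace and stop on an object; the grip force is fixed at half the most. Time passes only in rows, so rows that repeat a pose let the fingers close. It gives the time, the measured TCP pose, the force, the opening and the grip force at its end, in the units of the state.
- bot.get_state(): the state, without advancing time (a new reading comes with each control period).
- bot.snapshot(name): name is "side" or "top"; returns a dict with "frame" (384x512x3 uint8, red, green, blue), "fx", "fy", "cx", "cy" (pixels), "R" (3x3) and "t" (3): a world point X has camera coordinates R X + t. Camera axes: x right, y down, z forward; pixel columns grow to the right and rows downward; lengths in mm; the calibration is good to about 2 mm. A picture is of the moment at which its call begins. There is no depth.
- bot.hand_in(): hands the job in; it is judged then, once.
The state is a dict: "t": time; "qpos": joint angles; "joint_vel": joint speeds; "joint_efforts": joint torques, N m; "eef_pos": TCP position; "tool_rot": TCP orientation; "wrist_force": force on the tool from outside, world axes, zero at the start; "moment": the same for the moment, N m; "gripper_width": finger opening in mm; "gripper_force": force on a finger pad.
Only numpy, scipy, OpenCV 4.12 (cv2) and the standard library are available. Lean on these libraries where they do the work, as an engineer would, in place of code of your own. Each camera call takes 0.05 s, during which the arm holds its last target. There are 200 camera calls.

## Working session

There is one attempt and no reset: what is moved stays moved. The work goes in short steps, Python scripts to look and compute and a tool call to move; the robot and the scene stay as the last step left them, time stands still between calls to the robot, and variables do not carry over. Pictures are saved under pics/ and viewed, at most 14 in all, crops included, and the job is handed in when it is done.

Besides the shell and the picture viewer there is one more tool, called after "Call:" in YAML: its name, and indented under it one key for each argument. play_rows: Moves the arm, as the interface text tells. Its arguments: {"type":"object","properties":{"moves":{"type":"array","items":{"type":"array","items":{"type":"array","items":{"type":"number"}}}}},"required":["moves"]}

```bash
mkdir -p pics; cat > h.py <<'E'
import numpy as np, cv2
from workcell import bot
def snap(n,f=None):
    s=bot.snapshot(n); np.savez(f'last_{n}.npz',**s)
    if f: cv2.imwrite(f'pics/{f}.png',s['frame'][:,:,::-1])
    return s
def load(n): return dict(np.load(f'last_{n}.npz'))
def ray(s,u,v):
    R=np.array(s['R']);t=np.array(s['t']);c=-R.T@t
    d=R.T@np.array([(u-s['cx'])/s['fx'],(v-s['cy'])/s['fy'],1.]);return c,d/np.linalg.norm(d)
def plane(s,u,v,z):
    c,d=ray(s,u,v);return c+d*(z-c[2])/d[2]
def two(s1,p1,s2,p2):
    c1,d1=ray(s1,*p1);c2,d2=ray(s2,*p2)
    k=np.linalg.lstsq(np.c_[d1,-d2],c2-c1,rcond=None)[0]
    a=c1+k[0]*d1;b=c2+k[1]*d2;return (a+b)/2,np.linalg.norm(a-b)
def proj(s,X):
    p=np.array(s['R'])@np.array(X)+np.array(s['t']);return p[0]/p[2]*s['fx']+s['cx'],p[1]/p[2]*s['fy']+s['cy']
E
python3 - <<'E'
from h import *
np.set_printoptions(precision=2,suppress=True)
for n in('top','side'):
    s=snap(n,n+'0');print(s['fx'],s['cx'],s['cy'],-np.array(s['R']).T@s['t'],s['R'])
print(bot.get_state())
E
```

```text
366.5555530320487 252.35248931010463 190.24019030515095 [509.58  15.82 836.79] [[ 0.   -1.    0.04]
 [-1.   -0.   -0.07]
 [ 0.07 -0.04 -1.  ]]
360.3723472716745 262.9988701207577 185.3667169383151 [309.77 539.2  608.19] [[-0.92 -0.39  0.  ]
 [-0.26  0.61 -0.75]
 [ 0.29 -0.69 -0.66]]
{'t': 0.1, 'qpos': array([ 1.31,  0.21, -0.03,  1.32,  0.  ,  1.57]), 'joint_vel': array([-0., -0.,  0.,  0., -0.,  0.]), 'joint_efforts': array([ -0.  , -68.72,  48.78,   0.01,  -0.  ,   0.  ]), 'eef_pos': array([130.77, 482.3 , 249.87]), 'tool_rot': array([-0.41, -3.11,  0.  ]), 'wrist_force': array([0.15, 1.19, 0.66]), 'moment': array([-0.08,  0.01,  0.01]), 'gripper_force': 0.0, 'gripper_width': 85.52823837894056}
```

View pics/top0.png

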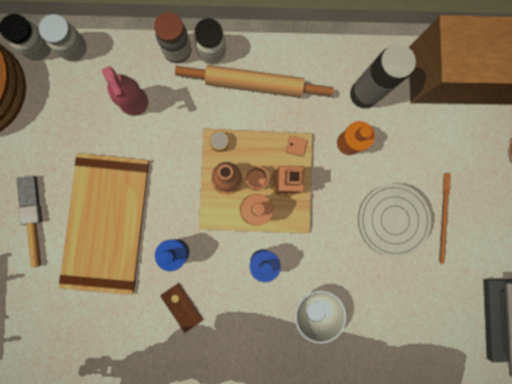

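View pics/side0.png

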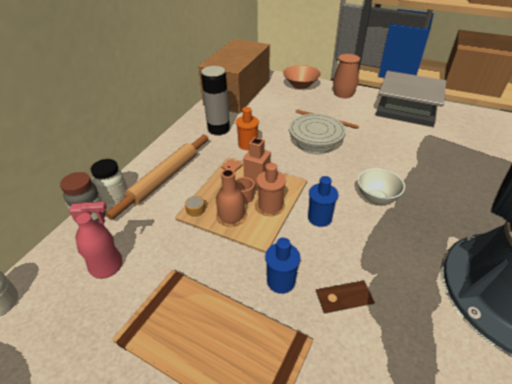

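The top view shows the board on the left (corners about (77,155), (149,158), (132,293), (61,288)), the tray in the middle and the wheel on the right at (396,219). The bottle is at (226,177), the square bottle at (292,178), the jar at (257,209) and the cup at (257,178). Blue look-alikes stand at (172,255) and (265,265). The side view shows the same layout. I'll zoom in for pixel positions.

```bash
python3 - <<'E'
from h import *
t=load('top')['frame'][120:240,190:320,::-1];s=load('side')['frame'][130:250,175:310,::-1]
a=cv2.resize(t,None,fx=3,fy=3,interpolation=cv2.INTER_CUBIC);b=cv2.resize(s,None,fx=3,fy=3,interpolation=cv2.INTER_CUBIC)
for im,u0,v0 in((a,190,120),(b,175,130)):
    for k in range(0,130,10):
        cv2.putText(im,str(u0+k),(3*k,8),0,.3,(255,0,0),1);cv2.putText(im,str(v0+k),(0,3*k+3),0,.3,(255,0,0),1)
        cv2.line(im,(3*k,8),(3*k,12),(255,0,0),1);cv2.line(im,(20,3*k),(24,3*k),(255,0,0),1)
cv2.imwrite('pics/c1.png',np.hstack([a,b]))
T=load('top')
h=cv2.cvtColor(T['frame'],cv2.COLOR_RGB2HSV)
print('wheel/board/tray by hand:')
for n,(u,v),z in[('wheel',(396,219),52),('tray',(203,129),12),('tray',(312,131),12),('tray',(310,233),12),('tray',(200,229),12),('bd',(77,155),12),('bd',(149,158),12),('bd',(132,293),12),('bd',(61,288),12),('blue1',(172,252),110),('blue2',(265,262),110),('orange',(365,132),110)]:
    print(n,plane(T,u,v,z).round(0))
E
```

```text
wheel/board/tray by hand:
wheel [ 505. -327.   52.]
tray [709.  96.  12.]
tray [ 707. -154.   12.]
tray [ 473. -147.   12.]
tray [482. 100.  12.]
bd [647. 375.  12.]
bd [641. 216.  12.]
bd [343. 246.  12.]
bd [355. 399.  12.]
blue1 [441. 144. 110.]
blue2 [421. -38. 110.]
orange [ 682. -242.  110.]
```

View pics/c1.png

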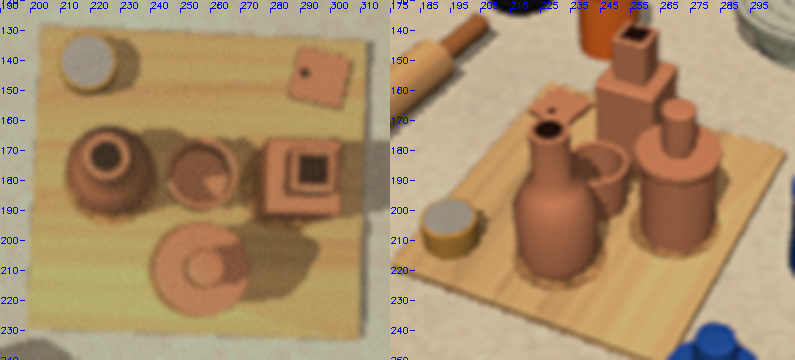

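The crop shows the bottle mouth at top (226,172) / side (228,173), the jar knob top at (258,209) / (272,166), the square mouth at (294,176) / (257,141), and the cup rim at (257,178) / (246,183). I'll triangulate these and fit the wheel.

```bash
python3 - <<'E'
from h import *
T=load('top');S=load('side')
P=dict(bottle=((226.,172.),(227.7,173.3)),jar=((258.5,208.8),(271.7,165.7)),square=((294.3,176.5),(257,141)),cup=((257.,178),(246.5,182.5)),wheel=((396,219),(317,132)))
Z=dict(bottle=136,jar=130,square=132,cup=54,wheel=52)
for n,(a,b) in P.items():
    X,e=two(T,a,S,b);print(n,X.round(1),round(e,1),'top-plane',plane(T,*a,Z[n])[:2].round(1),'side-plane',plane(S,*b,Z[n])[:2].round(1))
# tray & board outlines by colour
h=cv2.cvtColor(T['frame'],cv2.COLOR_RGB2HSV);H,Sa,V=cv2.split(h)
print('hsv tray',h[220,220],'board',h[220,110],'table',h[300,230],'band',h[163,110],'wheel',h[219,385])
m=((H>12)&(H<28)&(Sa>85)).astype(np.uint8)
for n,(x0,x1,y0,y1) in dict(tray=(190,325,115,245),board=(50,160,165,285)).items():
    mm=np.zeros_like(m);mm[y0:y1,x0:x1]=m[y0:y1,x0:x1];mm=cv2.morphologyEx(mm,cv2.MORPH_OPEN,np.ones((3,3)))
    c=max(cv2.findContours(mm,0,2)[0],key=cv2.contourArea)
    q=cv2.boxPoints(cv2.minAreaRect(cv2.convexHull(c)))
    W=np.array([plane(T,*p,12) for p in q])[:,:2];print(n,W.round(0).tolist(),np.linalg.norm(np.diff(W,axis=0),axis=1).round(0),W.mean(0).round(1))
# square edges yaw
g=cv2.cvtColor(T['frame'],cv2.COLOR_RGB2GRAY)
m=((g<75)).astype(np.uint8)[166:186,284:304]
c=max(cv2.findContours(m,0,2)[0],key=cv2.contourArea);print('mouth',cv2.minAreaRect(c))
m=((g<75)).astype(np.uint8)[162:182,216:236];c=max(cv2.findContours(m,0,2)[0],key=cv2.contourArea);print('bmouth',cv2.minEnclosingCircle(c))
E
```

```text
bottle [596.4  39.4 133.4] 1.5 top-plane [595.3  39.1] side-plane [595.6  42.3]
jar [524.9 -23.9 129.1] 0.3 top-plane [525.  -23.8] side-plane [524.3 -22.8]
square [588.3 -93.2 131.5] 1.0 top-plane [587.8 -93.3] side-plane [588.5 -92.4]
cup [589.8 -25.6  58.4] 5.4 top-plane [592.8 -24.8] side-plane [589.4 -30.9]
wheel [ 505.4 -336.    30.7] 0.7 top-plane [ 505.2 -326.8] side-plane [ 498.4 -303.5]
hsv tray [ 26 101 182] board [ 20 137 180] table [ 26  39 177] band [ 11 164  87] wheel [ 28  36 170]
tray [[483.0, 103.0], [710.0, 96.0], [703.0, -156.0], [473.0, -144.0]] [227. 253. 230.] [592.3 -25.2]
board [[382.0, 402.0], [631.0, 382.0], [612.0, 218.0], [362.0, 242.0]] [249. 165. 251.] [496.9 311.1]
mouth ((10.0, 10.0), (8.0, 8.0), 90.0)
bmouth ((9.0, 10.0), 4.472236156463623)
```

Everything needed is located, with heights agreeing with the text. The plan is bottle to the near slot, jar to the middle and square bottle to the far slot, all with the jaws closing along about y. First I move above the bottle.

Call:
play_rows:
  moves:
    - [[50, -45, 0, 0, 0, 2, 60], [105, -95, 0, 0, 0, 5, 60], [160, -150, 0, 0, 0, 8, 60], [210, -200, 0, 0, 0, 11, 60], [260, -250, 0, 0, 0, 13, 60], [310, -300, 0, 0, 0, 13, 60], [360, -345, 0, 0, 0, 13, 60], [410, -390, 0, 0, 0, 13, 60], [445, -425, 0, 0, 0, 13, 60], [465, -443, 0, 0, 0, 13, 60]]

```text
t: 1.35
eef_pos: [584.3, 49.6, 250.1]
tool_rot: [-0.06, -3.141, -0.0]
wrist_force: [1.6, 1.4, 0.9]
gripper_width: 65.2
gripper_force: 0.0
```

Call:
play_rows:
  moves:
    - [[0, 0, -10, 0, 0, 0, 60], [0, 0, -40, 0, 0, 0, 60], [0, 0, -70, 0, 0, 0, 60], [0, 0, -80, 0, 0, 0, 60], [0, 0, -80, 0, 0, 0, 60]]

```text
t: 1.98
eef_pos: [582.7, 51.7, 170.3]
tool_rot: [-0.059, -3.14, 0.0]
wrist_force: [0.9, -0.5, -0.8]
gripper_width: 65.3
gripper_force: 0.0
```

```bash
python3 - <<'E'
from h import *
t=snap('top')['frame'][100:270,150:330,::-1];s=snap('side')['frame'][80:250,165:345,::-1]
cv2.imwrite('pics/c2.png',np.hstack([cv2.resize(i,None,fx=2.2,fy=2.2,interpolation=cv2.INTER_CUBIC) for i in(t,s)]))
st=bot.get_state();print(st['eef_pos'],st['tool_rot'],st['gripper_width'],st['qpos'])
# wheel rings: ellipse edges in both views
for n,(x0,x1,y0,y1) in dict(top=(350,440,175,262),side=(285,350,108,156)).items():
    S=load(n);g=cv2.cvtColor(S['frame'],cv2.COLOR_RGB2GRAY)[y0:y1,x0:x1]
    cv2.imwrite(f'pics/w_{n}.png',cv2.resize(g,None,fx=5,fy=5,interpolation=cv2.INTER_CUBIC))
    T={k:S[k] for k in S}
    th=np.linspace(0,2*np.pi,60);best=[proj(S,[505+80*np.cos(a),-327+80*np.sin(a),52]) for a in th];b=np.array(best)
    print(n,b.min(0),b.max(0))
E
```

```text
[583.5812324   51.64846709 171.46334847] [5.92098151e-02 3.13968373e+00 2.84811297e-04] 65.25327003284316 [8.82544204e-02 4.12810940e-01 4.12658275e-02 1.19788891e+00
 3.59615178e-05 1.25967032e-01]
top [359.68527428 182.35904282] [432.24502981 256.29820351]
side [288.89484751 112.81700473] [345.66308774 143.53759891]
```

View pics/c2.png

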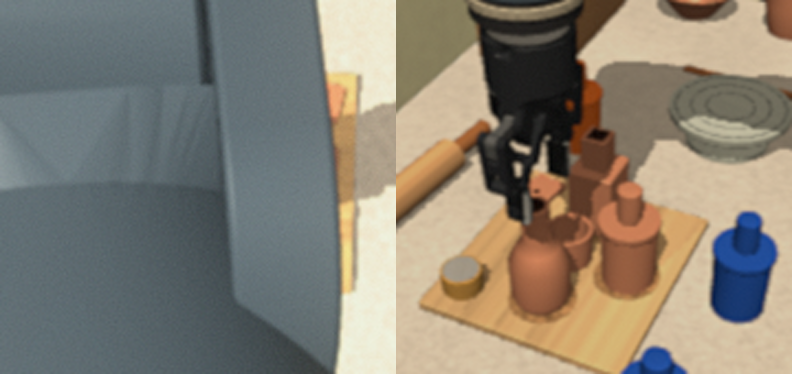

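View pics/w_side.png

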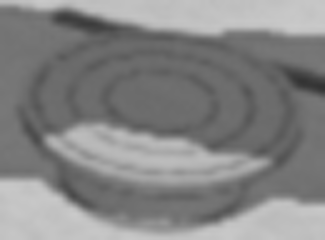

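The side view shows the jaws a bit off the bottle neck, by about 12 mm as the state also says. The wheel rings sit at (317,128), which agrees with a wheel centre of (505,-327). I'll correct and descend to the neck.

Call:
play_rows:
  moves:
    - [[6, -6, 0, 0, 0, 0, 60], [12.5, -12.5, 0, 0, 0, 0, 60], [12.5, -12.5, -15, 0, 0, 0, 60], [12.5, -12.5, -30, 0, 0, 0, 60], [12.5, -12.5, -43, 0, 0, 0, 60], [12.5, -12.5, -48, 0, 0, 0, 60], [12.5, -12.5, -48, 0, 0, 0, 60]]

```text
t: 2.95
eef_pos: [595.5, 39.0, 122.0]
tool_rot: [-0.059, -3.141, 0.0]
wrist_force: [-0.4, -0.3, -0.3]
gripper_width: 65.0
gripper_force: 0.0
```

Call:
play_rows:
  moves:
    - [[0, 0, 0, 0, 0, 0, 130], [0, 0, 0, 0, 0, 0, 170], [0, 0, 0, 0, 0, 0, 200], [0, 0, 0, 0, 0, 0, 220], [0, 0, 0, 0, 0, 0, 220], [0, 0, 0, 0, 0, 0, 220]]

```text
t: 3.7
eef_pos: [596.0, 39.2, 122.9]
tool_rot: [0.059, 3.14, 0.001]
wrist_force: [-0.2, 2.8, 6.0]
gripper_width: 27.6
gripper_force: 58.9
```

```bash
python3 - <<'E'
from h import *
s=snap('side')['frame'][130:250,185:305,::-1]
cv2.imwrite('pics/c3.png',cv2.resize(s,None,fx=3,fy=3))
st=bot.get_state();print(st['eef_pos'],st['wrist_force'],st['gripper_width'],st['gripper_force'])
E
```

```text
[596.07689916  39.14766032 122.90814926] [-1.45483086  3.00188826  6.39705917] 27.743742431120303 58.88305842876434
```

View pics/c3.png

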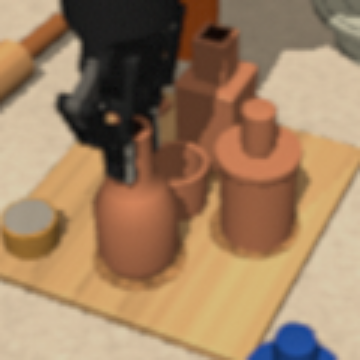

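The bottle is held by its neck with little side load (pick pose 596, 39, 122.9). Now I lift it and carry it to the near slot at (402,318).

Call:
play_rows:
  moves:
    - [[0, 0, 5, 0, 0, 0, 220], [0, 0, 20, 0, 0, 0, 220], [0, 0, 40, 0, 0, 0, 220], [0, 10, 60, 0, 0, 0, 220], [0, 40, 60, 0, 0, 0, 220], [0, 75, 60, 0, 0, 0, 220], [0, 110, 60, 0, 0, 0, 220], [-10, 145, 60, 0, 0, 0, 220], [-35, 170, 60, 0, 0, 0, 220], [-60, 190, 60, 0, 0, 0, 220]]

```text
t: 5.0
eef_pos: [535.0, 229.9, 183.0]
tool_rot: [0.059, 3.141, 0.0]
wrist_force: [-0.2, 0.3, -2.3]
gripper_width: 27.7
gripper_force: 59.4
```

Call:
play_rows:
  moves:
    - [[-30, 20, 0, 0, 0, 0, 220], [-60, 40, 0, 0, 0, 0, 220], [-90, 60, 0, 0, 0, 0, 220], [-115, 75, 0, 0, 0, 0, 220], [-130, 85, 0, 0, 0, 0, 220], [-134, 89, 0, 0, 0, 0, 220], [-134, 89, 0, 0, 0, 0, 220], [-134, 89, 0, 0, 0, 0, 220]]

```text
t: 6.0
eef_pos: [402.3, 317.5, 182.3]
tool_rot: [0.061, 3.141, -0.0]
wrist_force: [0.8, -0.2, -2.8]
gripper_width: 27.2
gripper_force: 59.4
```

Call:
play_rows:
  moves:
    - [[0, 0, -20, 0, 0, 0, 220], [0, 0, -40, 0, 0, 0, 220], [0, 0, -50, 0, 0, 0, 220], [0, 0, -55, 0, 0, 0, 220], [0, 0, -57, 0, 0, 0, 220], [0, 0, -58.5, 0, 0, 0, 220], [0, 0, -59.5, 0, 0, 0, 220], [0, 0, -59.5, 0, 0, 0, 220]]

```text
t: 7.0
eef_pos: [401.7, 318.0, 123.0]
tool_rot: [0.059, 3.141, 0.0]
wrist_force: [0.4, -0.1, -2.7]
gripper_width: 27.7
gripper_force: 59.6
```

```bash
python3 - <<'E'
from h import *
s=snap('side')['frame'];cv2.imwrite('pics/c4.png',cv2.resize(s[200:384,100:330,::-1],None,fx=2,fy=2))
st=bot.get_state();print(st['eef_pos'],st['wrist_force'])
E
```

```text
[401.73743726 317.96695008 122.95623668] [ 0.35250139  0.10088908 -2.90046616]
```

View pics/c4.png

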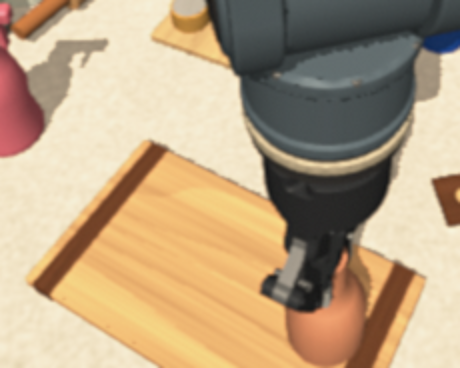

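The bottle is over the board inside the dark band and still hanging (-2.7 N). I'll lower it by small steps until it carries.

Call:
play_rows:
  moves:
    - [[0, 0, -0.5, 0, 0, 0, 220], [0, 0, -1, 0, 0, 0, 220], [0, 0, -1, 0, 0, 0, 220]]

```text
t: 7.42
eef_pos: [402.1, 318.3, 122.8]
tool_rot: [0.059, 3.14, 0.002]
wrist_force: [-2.3, -0.7, 11.4]
gripper_width: 27.6
gripper_force: 61.0
```

Call:
play_rows:
  moves:
    - [[0, 0, 0, 0, 0, 0, 180], [0, 0, 0, 0, 0, 0, 120], [0, 0, 0, 0, 0, 0, 60], [0, 0, 0, 0, 0, 0, 60], [0, 0, 10, 0, 0, 0, 60], [0, 0, 35, 0, 0, 0, 60], [0, 0, 65, 0, 0, 0, 60], [0, 0, 75, 0, 0, 0, 60]]

```text
t: 8.43
eef_pos: [402.3, 318.4, 198.9]
tool_rot: [0.06, 3.139, 0.003]
wrist_force: [0.0, 0.3, -1.0]
gripper_width: 64.9
gripper_force: 0.0
```

Call:
play_rows:
  moves:
    - [[15, -40, 0, 0, 0, 0, 60], [30, -80, 0, 0, 0, 0, 60], [46, -125, 0, 0, 0, 0, 60], [62, -170, 0, 0, 0, 0, 60], [78, -215, 0, 0, 0, 0, 60], [94, -260, 0, 0, 0, 0, 60], [108, -300, 0, 0, 0, 0, 60], [120, -332, 0, 0, 0, 0, 60], [123, -342, 0, 0, 0, 0, 60], [123, -342, 0, 0, 0, 0, 60]]

```text
t: 9.68
eef_pos: [524.5, -24.2, 196.5]
tool_rot: [-0.061, -3.14, -0.0]
wrist_force: [-1.2, 1.0, -0.0]
gripper_width: 65.4
gripper_force: 0.0
```

```bash
python3 - <<'E'
from h import *
s=snap('side')['frame'];t=snap('top')['frame']
im=np.hstack([i for i in(t[100:310,40:330,::-1],s[100:310,150:400,::-1])])
cv2.imwrite('pics/c5.png',cv2.resize(im,None,fx=1.45,fy=1.45))
st=bot.get_state();print(st['eef_pos'],st['wrist_force'])
E
```

```text
[524.36121575 -23.26041355 196.71505923] [ 0.05270077 -0.53865968 -0.71059165]
```

View pics/c5.png

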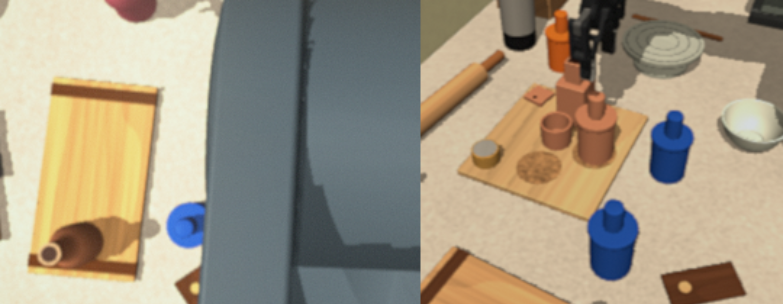

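The bottle stands on the board at its near end (mouth about (75,274) in the top view), and its coaster is empty. The gripper is over the jar. Now I'll descend to the knob.

Call:
play_rows:
  moves:
    - [[0, 0, -30, 0, 0, 0, 60], [0, 0, -55, 0, 0, 0, 60], [0, 0, -72, 0, 0, 0, 60], [0, 0, -80, 0, 0, 0, 60], [0, 0, -80, 0, 0, 0, 60], [0, 0, -80, 0, 0, 0, 130], [0, 0, -80, 0, 0, 0, 170], [0, 0, -80, 0, 0, 0, 200], [0, 0, -80, 0, 0, 0, 225], [0, 0, -80, 0, 0, 0, 225]]

```text
t: 11.02
eef_pos: [525.1, -24.0, 117.5]
tool_rot: [0.06, 3.14, 0.0]
wrist_force: [-1.2, 1.2, 6.5]
gripper_width: 24.5
gripper_force: 58.6
```

Call:
play_rows:
  moves:
    - [[0, 0, 0, 0, 0, 0, 225], [0, 0, 0, 0, 0, 0, 225]]

```text
t: 11.28
eef_pos: [525.1, -24.0, 117.5]
tool_rot: [0.059, 3.14, 0.0]
wrist_force: [-1.3, 2.0, 4.8]
gripper_width: 24.6
gripper_force: 58.6
```

Call:
play_rows:
  moves:
    - [[0, 0, 5, 0, 0, 0, 225], [0, 0, 20, 0, 0, 0, 225], [5, 0, 45, 0, 0, 0, 225], [10, 15, 65, 0, 0, 0, 225], [12, 45, 70, 0, 0, 0, 225], [12, 85, 70, 0, 0, 0, 225], [12, 125, 70, 0, 0, 0, 225], [12, 165, 70, 0, 0, 0, 225], [10, 205, 70, 0, 0, 0, 225], [5, 245, 70, 0, 0, 0, 225]]

```text
t: 12.52
eef_pos: [529.7, 222.2, 187.8]
tool_rot: [0.06, 3.14, 0.0]
wrist_force: [1.0, 0.1, -2.4]
gripper_width: 24.5
gripper_force: 59.2
```

Call:
play_rows:
  moves:
    - [[-10, 35, 0, 0, 0, 0, 225], [-20, 65, 0, 0, 0, 0, 225], [-30, 85, 0, 0, 0, 0, 225], [-33, 89, -10, 0, 0, 0, 225], [-33, 89, -30, 0, 0, 0, 225], [-33, 89, -50, 0, 0, 0, 225], [-33, 89, -62, 0, 0, 0, 225], [-33, 89, -67, 0, 0, 0, 225], [-33, 89, -69, 0, 0, 0, 225], [-33, 89, -69, 0, 0, 0, 225]]

```text
t: 13.78
eef_pos: [496.9, 310.0, 118.2]
tool_rot: [0.06, 3.141, 0.001]
wrist_force: [0.7, 0.1, -2.3]
gripper_width: 24.1
gripper_force: 59.3
```

Call:
play_rows:
  moves:
    - [[0, 0, -0.5, 0, 0, 0, 225], [0, 0, -1, 0, 0, 0, 225], [0, 0, -1, 0, 0, 0, 225]]

```text
t: 14.15
eef_pos: [497.0, 310.2, 117.5]
tool_rot: [0.059, 3.14, 0.001]
wrist_force: [-0.9, 0.4, 5.5]
gripper_width: 24.6
gripper_force: 60.3
```

Call:
play_rows:
  moves:
    - [[0, 0, 0, 0, 0, 0, 180], [0, 0, 0, 0, 0, 0, 120], [0, 0, 0, 0, 0, 0, 60], [0, 0, 0, 0, 0, 0, 60], [0, 0, 10, 0, 0, 0, 60], [0, 0, 35, 0, 0, 0, 60], [0, 0, 65, 0, 0, 0, 60], [0, 0, 80, 0, 0, 0, 60]]

```text
t: 15.15
eef_pos: [497.2, 310.2, 198.9]
tool_rot: [0.06, 3.139, 0.002]
wrist_force: [-0.8, -0.1, -1.1]
gripper_width: 65.5
gripper_force: 0.0
```

Call:
play_rows:
  moves:
    - [[8, -40, 0, 0, 0, 0, 60], [18, -85, 0, 0, 0, 0, 60], [29, -130, 0, 0, 0, 0, 60], [40, -175, 0, 0, 0, 0, 60], [50, -220, 0, 0, 0, 0, 60], [60, -265, 0, 0, 0, 0, 60], [70, -310, 0, 0, 0, 0, 60], [80, -355, 0, 0, 0, 0, 60], [88, -390, 0, 0, 0, 0, 60], [91, -403, 0, 0, 0, 0, 60]]

```text
t: 16.4
eef_pos: [587.7, -94.8, 196.5]
tool_rot: [-0.062, -3.141, 0.0]
wrist_force: [0.8, 0.0, 0.5]
gripper_width: 65.3
gripper_force: 0.0
```

```bash
python3 - <<'E'
from h import *
s=snap('side')['frame'];t=snap('top')['frame']
im=np.hstack([i for i in(t[130:320,40:240,::-1],s[100:290,150:350,::-1])])
cv2.imwrite('pics/c6.png',cv2.resize(im,None,fx=2,fy=2))
st=bot.get_state();print(st['eef_pos'],st['tool_rot'])
E
```

```text
[587.71185562 -93.81168604 196.55703048] [-6.17565349e-02 -3.14064780e+00 -1.63876104e-04]
```

View pics/c6.png

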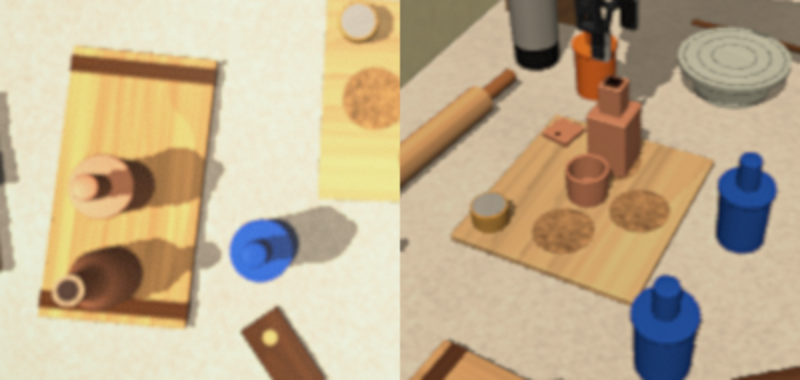

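The jar and bottle stand on the board, and two coasters are empty. The gripper is above the square bottle's neck. Now I'll grip it.

Call:
play_rows:
  moves:
    - [[0, 0, -30, 0, 0, 0, 60], [0, 0, -55, 0, 0, 0, 60], [0, 0, -72, 0, 0, 0, 60], [0, 0, -79, 0, 0, 0, 60], [0, 0, -79, 0, 0, 0, 60], [0, 0, -79, 0, 0, 0, 130], [0, 0, -79, 0, 0, 0, 170], [0, 0, -79, 0, 0, 0, 200], [0, 0, -79, 0, 0, 0, 220], [0, 0, -79, 0, 0, 0, 220]]

```text
t: 17.75
eef_pos: [588.3, -93.2, 118.6]
tool_rot: [0.06, 3.139, -0.0]
wrist_force: [-0.8, 1.5, 6.6]
gripper_width: 27.2
gripper_force: 60.3
```

Call:
play_rows:
  moves:
    - [[0, 0, 0, 0, 0, 0, 220], [0, 0, 0, 0, 0, 0, 220]]

```text
t: 18.0
eef_pos: [588.2, -93.2, 118.6]
tool_rot: [0.06, 3.139, -0.0]
wrist_force: [0.3, 1.2, 6.9]
gripper_width: 27.1
gripper_force: 60.3
```

Call:
play_rows:
  moves:
    - [[0, 0, 5, 0, 0, 0, 220], [0, 0, 20, 0, 0, 0, 220], [0, 0, 50, 0, 0, 0, 220], [0, 5, 70, 0, 0, 0, 220], [0, 30, 75, 0, 0, 0, 220], [0, 70, 75, 0, 0, 0, 220], [0, 110, 75, 0, 0, 0, 220], [0, 150, 75, 0, 0, 0, 220], [0, 190, 75, 0, 0, 0, 220], [0, 230, 75, 0, 0, 0, 220]]

```text
t: 19.25
eef_pos: [587.6, 138.2, 193.8]
tool_rot: [0.06, 3.141, 0.0]
wrist_force: [-0.3, -0.7, -4.4]
gripper_width: 27.3
gripper_force: 59.6
```

Call:
play_rows:
  moves:
    - [[0, 40, 0, 0, 0, 0, 220], [0, 80, 0, 0, 0, 0, 220], [2, 115, 0, 0, 0, 0, 220], [4, 145, 0, 0, 0, 0, 220], [4, 160, 0, 0, 0, 0, 220], [4, 165, -5, 0, 0, 0, 220], [4, 165, -25, 0, 0, 0, 220], [4, 165, -50, 0, 0, 0, 220], [4, 165, -65, 0, 0, 0, 220], [4, 165, -70, 0, 0, 0, 220]]

```text
t: 20.5
eef_pos: [591.4, 301.2, 122.1]
tool_rot: [-0.061, -3.14, 0.001]
wrist_force: [-0.7, -1.1, -3.1]
gripper_width: 26.9
gripper_force: 59.6
```

Call:
play_rows:
  moves:
    - [[0, 0, -2, 0, 0, 0, 220], [0, 0, -3.5, 0, 0, 0, 220], [0, 0, -4.5, 0, 0, 0, 220], [0, 0, -5, 0, 0, 0, 220], [0, 0, -5, 0, 0, 0, 220]]

```text
t: 21.12
eef_pos: [591.9, 302.1, 118.6]
tool_rot: [0.059, 3.14, 0.001]
wrist_force: [-1.3, 0.7, 4.8]
gripper_width: 27.1
gripper_force: 60.9
```

Call:
play_rows:
  moves:
    - [[0, 0, 0, 0, 0, 0, 180], [0, 0, 0, 0, 0, 0, 120], [0, 0, 0, 0, 0, 0, 60], [0, 0, 0, 0, 0, 0, 0], [0, 0, 10, 0, 0, 0, 0], [0, 0, 35, 0, 0, 0, 0], [0, 0, 65, 0, 0, 0, 0], [0, 0, 80, 0, 0, 0, 0], [0, 0, 80, 0, 0, 0, 0]]

```text
t: 22.25
eef_pos: [592.2, 302.2, 198.7]
tool_rot: [0.06, 3.139, 0.001]
wrist_force: [0.3, -1.1, -0.2]
gripper_width: 85.5
gripper_force: 0.0
```

```bash
python3 - <<'E'
from h import *
s=snap('side');t=snap('top');st=bot.get_state();print(st['eef_pos'],st['wrist_force'])
a=s['frame'][150:240,180:310,::-1];b=t['frame'][140:230,200:330,::-1]
r=lambda i:cv2.resize(i,None,fx=3,fy=3,interpolation=cv2.INTER_CUBIC)
w=t['frame'][170:270,60:320,::-1]
cv2.imwrite('pics/c7.png',np.vstack([np.hstack([r(b),r(a)]),cv2.resize(w,(780,300))]))
E
```

```text
[591.45597779 301.80682126 196.85106748] [ 0.5369042   0.14357213 -0.73670867]
```

View pics/c7.png

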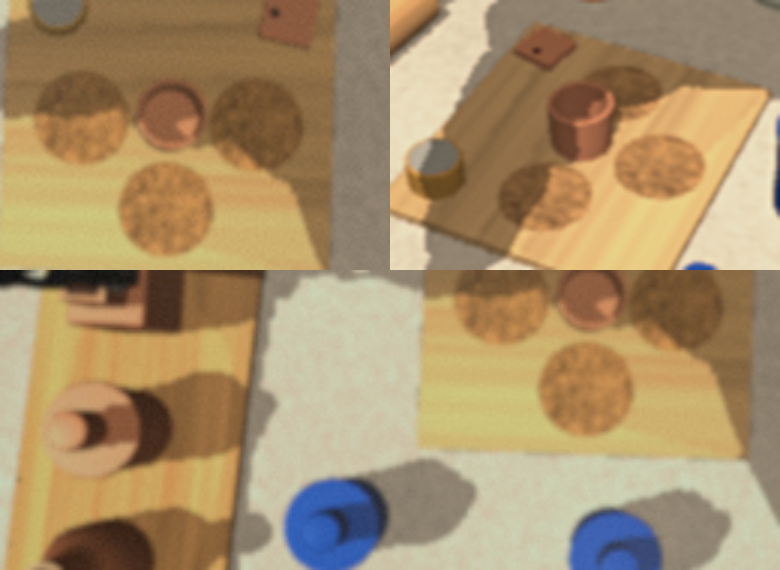

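All three pots stand on the board. The cup is clear, with its rim centre at top (257,178) and side (244,183.7).

```bash
python3 - <<'E'
from h import *
T=load('top');S=load('side')
print(two(T,(257,178),S,(244,183.7)),plane(T,257,178,54),plane(S,244,183.7,54))
print(two(T,(396,219),S,(317.4,128.4)))
E
```

```text
(array([592.90139062, -24.74666635,  54.0405906 ]), np.float64(0.23720944616523032)) [592.79567332 -24.79400665  54.        ] [593.03590345 -24.7516435   54.        ]
(array([ 504.71651984, -329.14376554,   47.07207827]), np.float64(0.92054268604633))
```

Call:
play_rows:
  moves:
    - [[0, -40, 0, 0, 0, 0, 0], [0, -85, 0, 0, 0, 0, 0], [0, -130, 0, 0, 0, 0, 0], [0, -175, 0, 0, 0, 0, 0], [0, -220, 0, 0, 0, 0, 0], [0, -265, 0, 0, 0, 0, 0], [1, -300, 0, 0, 0, 0, 0], [1, -322, 0, 0, 0, 0, 0], [1, -327, 0, 0, 0, 0, 0], [1, -327, 0, 0, 0, 0, 0]]

```text
t: 23.6
eef_pos: [592.6, -24.6, 197.4]
tool_rot: [-0.059, -3.14, -0.0]
wrist_force: [-0.1, 0.2, -0.5]
gripper_width: 85.3
gripper_force: 0.0
```

Call:
play_rows:
  moves:
    - [[0, 0, -40, 0, 0, 0, 0], [0, 0, -85, 0, 0, 0, 0], [0, 0, -120, 0, 0, 0, 0], [0, 0, -145, 0, 0, 0, 0], [0, 0, -158, 0, 0, 0, 0], [0, 0, -161, 0, 0, 0, 0], [0, 0, -161, 0, 0, 0, 0]]

```text
t: 24.48
eef_pos: [593.2, -24.8, 37.6]
tool_rot: [0.059, 3.14, -0.0]
wrist_force: [-1.2, -0.1, 0.5]
gripper_width: 85.6
gripper_force: 0.0
```

Call:
play_rows:
  moves:
    - [[0, 0, 0, 0, 0, 0, 50], [0, 0, 0, 0, 0, 0, 80], [0, 0, 0, 0, 0, 0, 110], [0, 0, 0, 0, 0, 0, 130], [0, 0, 0, 0, 0, 0, 140], [0, 0, 0, 0, 0, 0, 140]]

```text
t: 25.22
eef_pos: [593.1, -25.1, 37.8]
tool_rot: [0.06, 3.14, 0.0]
wrist_force: [-2.4, -0.5, 10.4]
gripper_width: 50.4
gripper_force: 61.6
```

Call:
play_rows:
  moves:
    - [[0, 0, 5, 0, 0, 0, 140], [0, 0, 25, 0, 0, 0, 140], [0, 0, 55, 0, 0, 0, 140], [-3, -10, 80, 0, 0, 0, 140], [-12, -40, 85, 0, 0, 0, 140], [-24, -80, 85, 0, 0, 0, 140], [-36, -120, 85, 0, 0, 0, 140], [-48, -160, 85, 0, 0, 0, 140], [-60, -200, 85, 0, 0, 0, 140], [-70, -240, 85, 0, 0, 0, 140]]

```text
t: 26.48
eef_pos: [522.1, -266.4, 122.1]
tool_rot: [0.06, 3.141, -0.0]
wrist_force: [0.3, 0.4, -0.5]
gripper_width: 50.5
gripper_force: 62.4
```

Call:
play_rows:
  moves:
    - [[-8, -30, 0, 0, 0, 0, 140], [-15, -53, 0, 0, 0, 0, 140], [-18, -62.5, 0, 0, 0, 0, 140], [-18, -62.5, -15, 0, 0, 0, 140], [-18, -62.5, -30, 0, 0, 0, 140], [-18, -62.5, -38, 0, 0, 0, 140], [-18, -62.5, -40, 0, 0, 0, 140], [-18, -62.5, -40, 0, 0, 0, 140]]

```text
t: 27.48
eef_pos: [504.9, -327.4, 81.9]
tool_rot: [0.059, 3.141, -0.0]
wrist_force: [-0.1, -0.3, -0.7]
gripper_width: 50.5
gripper_force: 62.4
```

```bash
python3 - <<'E'
from h import *
s=snap('side');st=bot.get_state();print(st['eef_pos'],st['wrist_force'])
cv2.imwrite('pics/c8.png',cv2.resize(s['frame'][80:180,260:380,::-1],None,fx=4,fy=4,interpolation=cv2.INTER_CUBIC))
E
```

```text
[ 504.91496121 -327.56882198   82.1143063 ] [-0.74260975  0.19965459 -0.41652125]
```

View pics/c8.png

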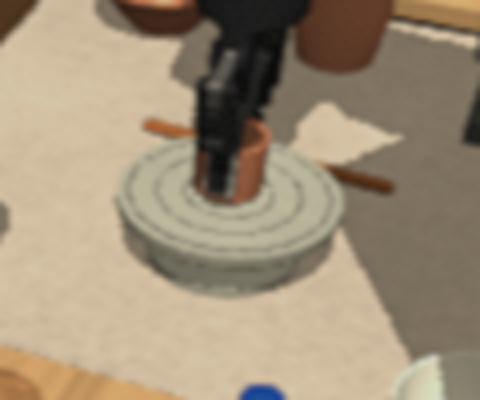

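The cup hovers about 4 mm over the middle of the rings (near (230,190) in this crop). I'll lower it gently.

Call:
play_rows:
  moves:
    - [[0, 0, -1, 0, 0, 0, 140], [0, 0, -2, 0, 0, 0, 140], [0, 0, -3, 0, 0, 0, 140], [0, 0, -3.8, 0, 0, 0, 140], [0, 0, -4.4, 0, 0, 0, 140], [0, 0, -4.4, 0, 0, 0, 140]]

```text
t: 28.28
eef_pos: [504.7, -327.6, 77.8]
tool_rot: [0.059, 3.141, -0.0]
wrist_force: [-3.0, 1.5, 5.4]
gripper_width: 50.4
gripper_force: 62.9
```

Call:
play_rows:
  moves:
    - [[0, 0, 0, 0, 0, 0, 110], [0, 0, 0, 0, 0, 0, 60], [0, 0, 0, 0, 0, 0, 0], [0, 0, 0, 0, 0, 0, 0], [0, 0, 10, 0, 0, 0, 0], [0, 0, 40, 0, 0, 0, 0], [0, 0, 85, 0, 0, 0, 0], [0, 0, 120, 0, 0, 0, 0], [0, 0, 120, 0, 0, 0, 0]]

```text
t: 29.4
eef_pos: [505.9, -328.4, 200.9]
tool_rot: [0.059, 3.137, -0.004]
wrist_force: [-0.1, 0.5, -0.6]
gripper_width: 85.1
gripper_force: 0.0
```

Call:
play_rows:
  moves:
    - [[2, 45, 0, 0, 0, 0, 0], [10, 100, 0, 0, 0, 0, 20], [20, 160, 0, 0, 0, 0, 40], [30, 220, 0, 0, 0, 0, 60], [40, 280, 0, 0, 0, 0, 60], [50, 340, 0, 0, 0, 0, 60], [60, 400, 0, 0, 0, 0, 60], [70, 460, 0, 0, 0, 0, 60], [80, 520, 0, 0, 0, 0, 60], [84, 570, 0, 0, 0, 0, 60]]

```text
t: 30.65
eef_pos: [588.4, 244.7, 196.8]
tool_rot: [-0.058, -3.14, 0.0]
wrist_force: [0.8, -1.3, 1.4]
gripper_width: 65.4
gripper_force: 0.0
```

```bash
python3 - <<'E'
from h import *
s=snap('side');t=snap('top');st=bot.get_state();print(st['eef_pos'],st['tool_rot'])
a=s['frame'][90:170,270:370,::-1];b=t['frame'][170:270,340:450,::-1]
r=lambda i,k:cv2.resize(i,(int(i.shape[1]*k),400),interpolation=cv2.INTER_CUBIC)
cv2.imwrite('pics/c9.png',np.hstack([r(b,3.5),r(a,4)]))
E
```

```text
[588.02352797 246.90731502 196.21011798] [-5.26547005e-02 -3.13992493e+00 -7.51784140e-04]
```

View pics/c9.png

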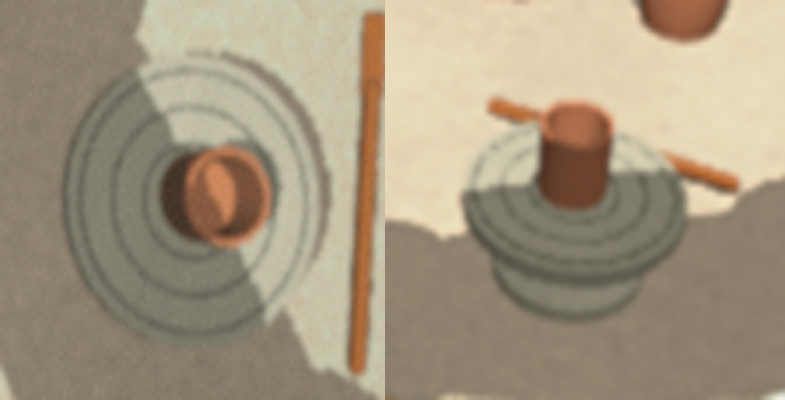

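The cup stands in the middle of the wheel in both views. Now the square bottle's return begins.

Call:
play_rows:
  moves:
    - [[2, 30, 0, 0, 0, 0, 60], [3, 55, 0, 0, 0, 0, 60], [3, 59, 0, 0, 0, 0, 60], [3, 59, 0, 0, 0, 0, 60], [3, 59, 0, 0, 0, 0, 60]]

```text
t: 31.38
eef_pos: [591.8, 300.4, 197.5]
tool_rot: [-0.061, -3.141, 0.0]
wrist_force: [-0.3, -0.5, 0.0]
gripper_width: 65.5
gripper_force: 0.0
```

Call:
play_rows:
  moves:
    - [[0, 1, -30, 0, 0, 0, 60], [0, 1, -55, 0, 0, 0, 60], [0, 1, -72, 0, 0, 0, 60], [0, 1, -79.5, 0, 0, 0, 60], [0, 1, -79.5, 0, 0, 0, 60], [0, 1, -79.5, 0, 0, 0, 130], [0, 1, -79.5, 0, 0, 0, 170], [0, 1, -79.5, 0, 0, 0, 200], [0, 1, -79.5, 0, 0, 0, 220], [0, 1, -79.5, 0, 0, 0, 220]]

```text
t: 32.62
eef_pos: [592.1, 302.5, 118.7]
tool_rot: [0.06, 3.14, 0.001]
wrist_force: [0.0, -1.5, 7.0]
gripper_width: 27.2
gripper_force: 60.3
```

Call:
play_rows:
  moves:
    - [[0, 0, 0, 0, 0, 0, 220], [0, 0, 0, 0, 0, 0, 220]]

```text
t: 32.88
eef_pos: [592.1, 302.5, 118.7]
tool_rot: [0.06, 3.14, 0.001]
wrist_force: [0.3, -1.3, 6.6]
gripper_width: 27.2
gripper_force: 60.3
```

Call:
play_rows:
  moves:
    - [[0, 0, 5, 0, 0, 0, 220], [0, 0, 20, 0, 0, 0, 220], [0, 0, 45, 0, 0, 0, 220], [0, -5, 60, 0, 0, 0, 220], [0, -30, 60, 0, 0, 0, 220], [0, -70, 60, 0, 0, 0, 220], [0, -110, 60, 0, 0, 0, 220], [0, -150, 60, 0, 0, 0, 220], [0, -190, 60, 0, 0, 0, 220], [0, -230, 60, 0, 0, 0, 220]]

```text
t: 34.12
eef_pos: [591.5, 70.9, 178.4]
tool_rot: [0.06, 3.141, -0.0]
wrist_force: [0.9, -0.0, -3.4]
gripper_width: 27.4
gripper_force: 59.7
```

Call:
play_rows:
  moves:
    - [[-1, -40, 0, 0, 0, 0, 220], [-2, -80, 0, 0, 0, 0, 220], [-4, -120, 0, 0, 0, 0, 220], [-4, -150, 0, 0, 0, 0, 220], [-4, -162, 0, 0, 0, 0, 220], [-4, -165.5, -5, 0, 0, 0, 220], [-4, -165.5, -25, 0, 0, 0, 220], [-4, -165.5, -45, 0, 0, 0, 220], [-4, -165.5, -55, 0, 0, 0, 220], [-4, -165.5, -57, 0, 0, 0, 220]]

```text
t: 35.38
eef_pos: [587.5, -92.5, 120.5]
tool_rot: [-0.058, -3.14, -0.0]
wrist_force: [-0.5, 0.2, -3.4]
gripper_width: 27.1
gripper_force: 59.9
```

Call:
play_rows:
  moves:
    - [[0, 0, -1, 0, 0, 0, 220], [0, 0, -2, 0, 0, 0, 220], [0, 0, -3, 0, 0, 0, 220], [0, 0, -3, 0, 0, 0, 220]]

```text
t: 35.88
eef_pos: [588.0, -93.2, 118.7]
tool_rot: [0.06, 3.14, -0.0]
wrist_force: [-1.2, 0.1, 5.1]
gripper_width: 27.6
gripper_force: 61.1
```

Call:
play_rows:
  moves:
    - [[0, 0, 0, 0, 0, 0, 180], [0, 0, 0, 0, 0, 0, 120], [0, 0, 0, 0, 0, 0, 60], [0, 0, 0, 0, 0, 0, 60], [0, 0, 10, 0, 0, 0, 60], [0, 0, 35, 0, 0, 0, 60], [0, 0, 65, 0, 0, 0, 60], [0, 0, 80, 0, 0, 0, 60]]

```text
t: 36.88
eef_pos: [588.3, -93.2, 200.0]
tool_rot: [0.06, 3.139, -0.001]
wrist_force: [0.2, -0.1, -0.1]
gripper_width: 65.1
gripper_force: 0.0
```

Call:
play_rows:
  moves:
    - [[-8, 40, 0, 0, 0, 0, 60], [-18, 85, 0, 0, 0, 0, 60], [-29, 130, 0, 0, 0, 0, 60], [-40, 175, 0, 0, 0, 0, 60], [-50, 220, 0, 0, 0, 0, 60], [-60, 265, 0, 0, 0, 0, 60], [-70, 310, 0, 0, 0, 0, 60], [-80, 355, 0, 0, 0, 0, 60], [-88, 390, 0, 0, 0, 0, 60], [-91, 403, 0, 0, 0, 0, 60]]

```text
t: 38.12
eef_pos: [496.0, 311.5, 197.6]
tool_rot: [-0.056, -3.141, 0.0]
wrist_force: [0.0, -0.3, -0.4]
gripper_width: 65.2
gripper_force: 0.0
```

Call:
play_rows:
  moves:
    - [[0, 0, 0, 0, 0, 0, 60], [0, 0, -30, 0, 0, 0, 60], [0, 0, -55, 0, 0, 0, 60], [0, 0, -72, 0, 0, 0, 60], [0, 0, -80, 0, 0, 0, 60], [0, 0, -80.5, 0, 0, 0, 60]]

```text
t: 38.88
eef_pos: [496.9, 309.1, 117.4]
tool_rot: [-0.061, -3.141, 0.001]
wrist_force: [-0.1, 0.1, -0.5]
gripper_width: 65.7
gripper_force: 0.0
```

Call:
play_rows:
  moves:
    - [[0, 0, 0, 0, 0, 0, 130], [0, 0, 0, 0, 0, 0, 170], [0, 0, 0, 0, 0, 0, 200], [0, 0, 0, 0, 0, 0, 225], [0, 0, 0, 0, 0, 0, 225], [0, 0, 0, 0, 0, 0, 225], [0, 0, 0, 0, 0, 0, 225]]

```text
t: 39.75
eef_pos: [497.0, 310.2, 118.2]
tool_rot: [0.059, 3.14, 0.001]
wrist_force: [-1.2, 0.3, 5.9]
gripper_width: 24.2
gripper_force: 58.7
```

Call:
play_rows:
  moves:
    - [[0, 0, 5, 0, 0, 0, 225], [0, 0, 20, 0, 0, 0, 225], [0, 0, 45, 0, 0, 0, 225], [5, -10, 65, 0, 0, 0, 225], [15, -35, 70, 0, 0, 0, 225], [28, -65, 70, 0, 0, 0, 225], [38, -100, 70, 0, 0, 0, 225], [40, -140, 70, 0, 0, 0, 225], [40, -180, 70, 0, 0, 0, 225], [40, -220, 70, 0, 0, 0, 225]]

```text
t: 41.0
eef_pos: [536.7, 88.7, 188.4]
tool_rot: [0.059, 3.14, 0.0]
wrist_force: [0.9, 0.7, -3.4]
gripper_width: 24.6
gripper_force: 59.4
```

Call:
play_rows:
  moves:
    - [[-2, -40, 0, 0, 0, 0, 225], [-6, -75, 0, 0, 0, 0, 225], [-10, -100, 0, 0, 0, 0, 225], [-12, -112, 0, 0, 0, 0, 225], [-12, -114.2, -10, 0, 0, 0, 225], [-12, -114.2, -30, 0, 0, 0, 225], [-12, -114.2, -50, 0, 0, 0, 225], [-12, -114.2, -62, 0, 0, 0, 225], [-12, -114.2, -67, 0, 0, 0, 225], [-12, -114.2, -68, 0, 0, 0, 225]]

```text
t: 42.25
eef_pos: [524.8, -24.0, 119.5]
tool_rot: [0.059, 3.141, 0.0]
wrist_force: [-0.1, -0.4, -3.0]
gripper_width: 24.5
gripper_force: 59.4
```

Call:
play_rows:
  moves:
    - [[0, 0, -1, 0, 0, 0, 225], [0, 0, -2, 0, 0, 0, 225], [0, 0, -2.5, 0, 0, 0, 225], [0, 0, -2.5, 0, 0, 0, 225]]

```text
t: 42.75
eef_pos: [525.3, -24.3, 118.2]
tool_rot: [0.06, 3.139, 0.0]
wrist_force: [-2.8, 1.1, 11.2]
gripper_width: 24.4
gripper_force: 61.2
```

Call:
play_rows:
  moves:
    - [[0, 0, 0, 0, 0, 0, 180], [0, 0, 0, 0, 0, 0, 120], [0, 0, 0, 0, 0, 0, 60], [0, 0, 0, 0, 0, 0, 60], [0, 0, 10, 0, 0, 0, 60], [0, 0, 35, 0, 0, 0, 60], [0, 0, 65, 0, 0, 0, 60], [0, 0, 80, 0, 0, 0, 60]]

```text
t: 43.75
eef_pos: [525.3, -24.3, 198.9]
tool_rot: [0.06, 3.139, -0.0]
wrist_force: [-0.3, 0.8, -0.7]
gripper_width: 65.6
gripper_force: 0.0
```

Call:
play_rows:
  moves:
    - [[-15, 40, 0, 0, 0, 0, 60], [-30, 80, 0, 0, 0, 0, 60], [-46, 125, 0, 0, 0, 0, 60], [-62, 170, 0, 0, 0, 0, 60], [-78, 215, 0, 0, 0, 0, 60], [-94, 260, 0, 0, 0, 0, 60], [-108, 300, 0, 0, 0, 0, 60], [-120, 332, 0, 0, 0, 0, 60], [-123, 342.5, 0, 0, 0, 0, 60], [-123, 342.5, 0, 0, 0, 0, 60]]

```text
t: 45.0
eef_pos: [401.6, 318.3, 196.8]
tool_rot: [-0.058, -3.141, 0.001]
wrist_force: [-0.2, -0.2, 0.2]
gripper_width: 65.3
gripper_force: 0.0
```

Call:
play_rows:
  moves:
    - [[0, 0, 0, 0, 0, 0, 60], [0, 0, -30, 0, 0, 0, 60], [0, 0, -55, 0, 0, 0, 60], [0, 0, -70, 0, 0, 0, 60], [0, 0, -74.5, 0, 0, 0, 60], [0, 0, -74.5, 0, 0, 0, 60]]

```text
t: 45.75
eef_pos: [402.0, 318.2, 122.8]
tool_rot: [0.06, 3.141, 0.0]
wrist_force: [-0.0, -0.3, -0.5]
gripper_width: 65.1
gripper_force: 0.0
```

Call:
play_rows:
  moves:
    - [[0, 0, 0, 0, 0, 0, 130], [0, 0, 0, 0, 0, 0, 170], [0, 0, 0, 0, 0, 0, 200], [0, 0, 0, 0, 0, 0, 220], [0, 0, 0, 0, 0, 0, 220], [0, 0, 0, 0, 0, 0, 220], [0, 0, 0, 0, 0, 0, 220]]

```text
t: 46.62
eef_pos: [402.0, 318.7, 123.1]
tool_rot: [0.059, 3.14, 0.002]
wrist_force: [-0.2, 0.9, 6.0]
gripper_width: 27.6
gripper_force: 58.9
```

Call:
play_rows:
  moves:
    - [[0, 0, 5, 0, 0, 0, 220], [0, 0, 20, 0, 0, 0, 220], [0, 0, 45, 0, 0, 0, 220], [10, -6, 60, 0, 0, 0, 220], [35, -22, 60, 0, 0, 0, 220], [65, -42, 60, 0, 0, 0, 220], [95, -62, 60, 0, 0, 0, 220], [125, -82, 60, 0, 0, 0, 220], [155, -102, 60, 0, 0, 0, 220], [180, -125, 60, 0, 0, 0, 220]]

```text
t: 47.88
eef_pos: [582.7, 192.5, 183.2]
tool_rot: [0.06, 3.141, 0.0]
wrist_force: [-0.4, -0.6, -2.8]
gripper_width: 27.3
gripper_force: 59.5
```

Call:
play_rows:
  moves:
    - [[10, -30, 0, 0, 0, 0, 220], [14, -65, 0, 0, 0, 0, 220], [14, -100, 0, 0, 0, 0, 220], [14, -130, 0, 0, 0, 0, 220], [14, -150, 0, 0, 0, 0, 220], [14, -154.5, -5, 0, 0, 0, 220], [14, -154.5, -25, 0, 0, 0, 220], [14, -154.5, -45, 0, 0, 0, 220], [14, -154.5, -55, 0, 0, 0, 220], [14, -154.5, -58, 0, 0, 0, 220]]

```text
t: 49.12
eef_pos: [595.5, 39.2, 124.1]
tool_rot: [-0.059, -3.14, -0.0]
wrist_force: [0.2, -0.7, -2.2]
gripper_width: 27.3
gripper_force: 59.5
```

Call:
play_rows:
  moves:
    - [[0, 0, -1, 0, 0, 0, 220], [0, 0, -1.5, 0, 0, 0, 220], [0, 0, -2, 0, 0, 0, 220], [0, 0, -2, 0, 0, 0, 220]]

```text
t: 49.62
eef_pos: [596.1, 38.8, 123.1]
tool_rot: [0.059, 3.14, 0.0]
wrist_force: [-1.0, 0.7, 5.5]
gripper_width: 27.4
gripper_force: 60.3
```

Supported. I'll release, rise and back off over the board so the tray can be seen.

Call:
play_rows:
  moves:
    - [[0, 0, 0, 0, 0, 0, 180], [0, 0, 0, 0, 0, 0, 120], [0, 0, 0, 0, 0, 0, 60], [0, 0, 0, 0, 0, 0, 60], [0, 0, 10, 0, 0, 0, 60], [0, 0, 40, 0, 0, 0, 60], [0, 0, 80, 0, 0, 0, 60], [0, 0, 110, 0, 0, 0, 60]]

```text
t: 50.62
eef_pos: [595.9, 38.7, 234.9]
tool_rot: [0.06, 3.139, 0.0]
wrist_force: [0.7, -0.7, 0.0]
gripper_width: 65.3
gripper_force: 0.0
```

Call:
play_rows:
  moves:
    - [[-15, 40, 0, 0, 0, 0, 60], [-35, 80, 0, 0, 0, 0, 60], [-60, 125, 0, 0, 0, 0, 60], [-85, 170, 0, 0, 0, 0, 60], [-110, 215, 0, 0, 0, 0, 60], [-130, 255, 0, 0, 0, 0, 60], [-150, 285, 0, 0, 0, 0, 60], [-160, 300, 0, 0, 0, 0, 60], [-160, 300, 0, 0, 0, 0, 60], [-160, 300, 0, 0, 0, 0, 60]]

```text
t: 51.88
eef_pos: [436.2, 338.0, 232.6]
tool_rot: [0.061, 3.141, -0.0]
wrist_force: [0.5, -0.1, -0.1]
gripper_width: 65.4
gripper_force: 0.0
```

```bash
python3 - <<'E'
from h import *
s=snap('side');t=snap('top');st=bot.get_state();print(st['eef_pos'],st['wrist_force'])
a=cv2.resize(t['frame'][120:240,190:320,::-1],None,fx=3,fy=3,interpolation=cv2.INTER_CUBIC);b=cv2.resize(s['frame'][100:220,205:340,::-1],None,fx=3,fy=3,interpolation=cv2.INTER_CUBIC)
cv2.imwrite('pics/c10.png',np.hstack([a,b]))
E
```

```text
[436.30416536 337.88038881 232.50775483] [ 0.46258797 -0.22713443  0.16151288]
```

View pics/c10.png

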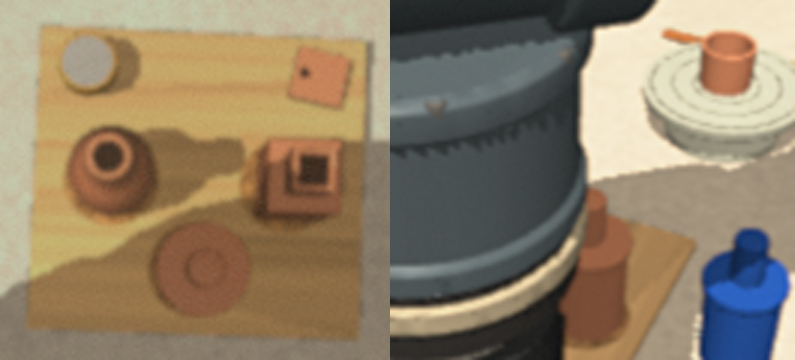

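The bottle mouth (108,156), knob (205,267) and square mouth (313,169) are on the same pixels as in the first crop. The tin and tile are unmoved, and the cup is centred on the wheel. I'll hand it in.

```bash
python3 -c "
from workcell import bot
print(bot.hand_in())"
```

```text
the job is handed in; nothing more can be done
None
```

The job is handed in, but no verdict came back: in the last pictures the cup stands at the wheel's centre, all three tall pots are upright where they started, and the tin and tile are unmoved.

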